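Put the scraper in its slot, peel off the stuck top tray and present it

TASK

Take the flat scraper that lies across the stack of steel trays and slide its blade into the slot of the holder as far as it goes, and leave it there. Then peel off the top tray, which clings to the stack, by the upright lug at its near right corner: raise that corner first while the opposite corner still rests, without lifting or dragging the trays below. Finish holding the tray level by its lug over the middle of the notebook, about a hand's breadth above it, and keep hold of it; leave the small beaker, the weight and the vial where they are.

Things in the scene. Friction and masses are not known exactly. Their poses are not given: they have to be found in the camera images.
- top_tray: pressed steel tray, 0.18 kg, open upward: rim 140 (its x) x 110 (its y) mm, rim strip 12 mm wide, 30 mm high, floor 2 mm thick. Origin: centre of its underside, z up. It nests in lower_stack, origin 26 mm above that one's, standing on pips under its rim corners (+-62, +-47). Its one grip lug is at its (-x, -y) corner, nearest the robot on the right.
- lug (a point): middle of the top tray's grip lug, an upright plate 28 mm long, 10 thick, 25 tall on an ear just outside the rim corner; at (-83, -68, 42.5) mm in the tray's frame. Its long direction is level, midway (45 degrees) between the tray's +x and +y; grip across the 10 mm. Tray's axes.
- lug_corner (a point): top of the rim at the lug corner, (-62, -47, 30) mm in the tray's frame. Four clinging sprung pads press on the rim's outer edge, at (-70, 0), (70, 0), (-30, -55), (-30, 55) mm: each resists with about 3 N until the rim there has risen 6 mm. Pulled straight up, the lower trays tend to come along; raised by this corner, it peels off.
- far_corner (a point): point on top of the tray's rim at the diagonal corner, at (62, 47, 30) mm in the tray's frame, above a pip
- tray_middle (a point): middle of the tray's mouth, level with the rim top, at (0, 0, 30) mm in the tray's frame
- lower_stack: two trays of the same size, nested 10 mm apart, on a plate 230 (x) x 190 (y) x 6 mm with four pad posts 60 mm high, 10 mm off the rims: one loose block of 0.95 kg. Origin: centre of its underside, axes as the top tray's. Upper rim 46 mm high; its own lug is at the diagonal (+x, +y) corner, far left, rising 15 mm above the top tray's rim.
- scraper: flat scraper, 170 mm long, 0.07 kg, lying level across the top tray's rims (underside 56 mm up), balance point about 17 mm behind its origin (handle side). Origin: middle of its length, on the flat underside; +y to the blade tip. Blade 24 mm wide, 3 thick, y = 13 to 85 mm; black handle 16 wide, 12 tall, y = -85 to 15 mm; flush underneath.
- blade_tip (a point): middle of the scraper's blade end, at (0, 85, 1.5) mm in its frame
- holder: grey slotted block fixed to the worktop, 66 (its x) x 70 (its y) x 88 mm high, on a foot 90 wide and 6 high. A level slot 31 wide, 6.5 high, floor 70 mm above the worktop, runs 65 mm deep from its -y face; mouth flared at top and sides. Origin: centre of the underside; the blade goes in along +y.
- slot_mouth (a point): middle of the slot floor's front edge, at (0, -35, 70) mm in the holder's frame; holder's axes
- pad: notebook lying on the worktop, right of the stack, 160 (its x) x 276 (its y) x 17 mm; origin: centre of its underside
- small_beaker: small beaker, 51x55x51 mm, origin at the centre of its underside; leave alone
- weight: pale knobbed weight, 28 mm wide, 46 mm tall, origin at the centre of its underside; leave alone
- vial: small standing vial, 17 mm wide, 56 mm tall, origin at the centre of its underside; leave alone
Things that resemble listed ones, but are neither listed nor needed, are in the scene too. What is shaped like the holder but brown or orange is not meant.

How it is judged:
By the outcome, as a careful person would: the job done as asked, in the order asked, and still so for the second after the job is handed in, while the arm keeps its last pose, push and grip.
It also fails if it takes over 67 s, if anything falls off the work surface, if the arm or the gripper's body presses on something with over 40 N, if the wrist force passes 120 N, or if a joint passes its speed limit or range.

ROBOT

A 6-joint arm with a two-finger parallel gripper is mounted at the origin on a cart in front of the work surface, level with it; the furniture and walls round the work are solid. World frame = base frame: x ahead of the robot, y to its left, z up, the work surface at z = 0. Lengths are in m, angles in rad, forces in N, time in s.
With the tool pointing down it reaches from about 0.35 to 1 m from the base axis. Payload 7.1 kg.
Tool frame: the origin (TCP) lies between the finger pads; the fingertips stand 17 mm ahead of it and the grasp point (between the pads) lies 2 mm behind it; z points along the fingers, y is the line along which they close (so a half turn about z gives the same grasp; the last joint's range is limited). The gripper opens to 85 mm and grips with 20 to 120 N. Pads are 22 mm wide; open, the fingers measure 114 mm over their backs; the gripper's body (76 mm by 85 mm) begins 54 mm behind the grasp point. The pads swing forward as they close: fully open they stand 13 mm farther back than shut.
Start: joints at [-1.284, 0.423, 1.63, -0, 1.089, -0.019], TCP at [0.188, -0.596, 0.248] pointing down, gripper open.
Joint ranges: [-3, 3], [-0.9, 2.11], [0.09, 2.58], [-1.31, 4.45], [0.11, 2.69], [-2.54, 2.54]. Speed limits (rad/s): [2.39, 2.39, 3.01, 3.14, 3.14, 3.14].

INTERFACE

Orientations are given as [roll, pitch, yaw] about the fixed x, y, z axes, in that order (R = Rz(yaw) Ry(pitch) Rx(roll)).
In Python, from workcell import monitor, vision, job gives the robot as it stands. The module is installed in compiled form; this text tells all that it offers.
- The arm moves only by the tool play_rows, never from a script. Its argument "steps" is a list of rows, each a list of 7 numbers: the shift along the world's x, y, z as a fraction of full scale, then the turn, a rotation vector about the world's x, y, z as a fraction of full scale, then the opening, from -1 (shut) to 1 (fully open). A call has 1 to 10 rows; each row is the pose to reach, as a shift and turn from the pose commanded when the call began, turning the shorter way round; what a row does not reach only later rows make up. Full scale, the value 1, is 250 mm for a shift and 180 degrees for a turn. A row lasts 1/8 s, in which the tool goes at most 62.5 mm and 10.7 degrees, less where a joint would pass 70% of its speed; a pose out of reach is approached as far as the arm can. A call with a number of a shift or a turn outside -1 to 1 is refused whole. A call with a gripper value outside its range is refused whole. The fingers move at their own pace and stop on an object; the grip force is fixed at half the most. Time passes only in rows, so rows that repeat a pose let the fingers close. It gives the time, the measured TCP pose, the force, the opening and the grip force at its end, in the units of the state.
- monitor.observe(): the state, without advancing time (a new reading comes with each control period).
- vision.camera(name): name is "side" or "top" or "wrist"; returns (picture, depth): 480x640x3 uint8, red, green, blue; 480x640 float32, m along the optical axis (not along the pixel's ray), 0 where there is no reading.
- vision.camera_model(name): a dict with "camera_matrix" (3x3 intrinsics, pixels), "xyz" and "rotation" of the camera in the world. Camera axes: x right, y down, z forward; pixel columns grow to the right and rows downward; lengths in m; the calibration is good to about 2 mm. A picture is of the moment at which its call begins: read the wrist's pose just before it. camera_model takes no time and is no camera call; for the wrist camera it gives the pose at the moment of the call.
- job.finish_job(): hands the job in; it is judged then, once.
The state is a dict: "clock": time; "joint_pos": joint angles; "qvel": joint speeds; "effort": joint torques, N m; "eef_pos": TCP position; "tcp_rot": TCP orientation; "ft_force": force on the tool from outside, world axes, zero at the start; "torque": the same for the moment, N m; "width": finger opening in m; "grasp_force": force on a finger pad.
Only numpy, scipy, OpenCV 4.12 (cv2) and the standard library are available. Lean on these libraries where they do the work, as an engineer would, in place of code of your own. Each camera call takes 0.05 s, during which the arm holds its last target. There are 200 camera calls.

## Working session

There is one attempt and no reset: what is moved stays moved. The work goes in short steps, Python scripts to look and compute and a tool call to move; the robot and the scene stay as the last step left them, time stands still between calls to the robot, and variables do not carry over. Pictures are saved under pics/ and viewed, at most 10 in all, crops included, and the job is handed in when it is done.

Besides the shell and the picture viewer there is one more tool, called after "Call:" as name(argument=value, ...) on one line, values as JSON. play_rows: Moves the arm, as the interface text tells. Its arguments: {"type":"object","properties":{"steps":{"type":"array"}},"required":["steps"]}

```bash
mkdir -p pics
cat > h.py <<'E'
import numpy as np,cv2
from workcell import monitor,vision,job
def snap(n,f):
    m=vision.camera_model(n);p,d=vision.camera(n);cv2.imwrite(f'pics/{f}.png',p[:,:,::-1]);np.savez(f'pics/{f}.npz',p=p,d=d,K=m['camera_matrix'],t=m['xyz'],R=m['rotation']);return p,d,m
def load(f):
    z=np.load(f'pics/{f}.npz');return z['p'],z['d'],z['K'],z['t'],z['R']
def cloud(f):
    p,d,K,t,R=load(f);v,u=np.mgrid[:480,:640]
    c=np.stack([(u-K[0,2])/K[0,0]*d,(v-K[1,2])/K[1,1]*d,d],-1)
    w=c@np.array(R).T+t;w[d==0]=np.nan;return p,w
def ray(f,u,v,z):
    p,d,K,t,R=load(f);r=R@np.array([(u-K[0,2])/K[0,0],(v-K[1,2])/K[1,1],1]);return t+r*(z-t[2])/r[2]
E
python3 - <<'E'
from h import *
for n in('top','side'):
    p,d,m=snap(n,n+'1');print(n,m)
print(monitor.observe())
E
```

```text
top {'camera_matrix': array([[475.90494427,   0.        , 318.50946553],
       [  0.        , 475.90494427, 231.64973605],
       [  0.        ,   0.        ,   1.        ]]), 'xyz': array([0.33558794, 0.10314099, 1.34689645]), 'rotation': array([-2.97946767, -0.01470334, -1.59046262])}
side {'camera_matrix': array([[448.72621662,   0.        , 321.60654272],
       [  0.        , 448.72621662, 240.23203313],
       [  0.        ,   0.        ,   1.        ]]), 'xyz': array([0.57218898, 0.86362262, 0.71476503]), 'rotation': array([-2.25842056,  0.02099549,  3.11643863])}
{'clock': 0.1, 'joint_pos': array([-1.28398568e+00,  4.23809435e-01,  1.63062391e+00, -1.50590984e-05,
        1.08861590e+00, -1.89985993e-02]), 'qvel': array([-0.00033082, -0.00161744, -0.00158489, -0.00026392, -0.00018556,
        0.00042417]), 'effort': array([-7.67664897e-04, -5.58428192e+01, -2.82445157e+01, -9.54835400e-05,
        2.90874719e-03, -7.59895720e-07]), 'eef_pos': array([ 0.18805027, -0.59553059,  0.24759125]), 'tcp_rot': array([-3.14013608e+00, -1.43419028e-05,  3.05816233e-01]), 'ft_force': array([0.46414888, 0.46364925, 0.42158809]), 'torque': array([ 0.00375815, -0.04768015, -0.00420427]), 'grasp_force': 0.0, 'width': 0.0853630856104975}
```

```bash
sed -i "1a from scipy.spatial.transform import Rotation as Ro" h.py; sed -i "s/z\['t'\],z\['R'\]/z['t'],Ro.from_euler('xyz',z['R']).as_matrix()/" h.py; python3 -c "
from h import *
_,w=cloud('top1')
print(np.nanpercentile(w.reshape(-1,3),[5,50,95],axis=0))"
```

```text
[[-0.15979643 -0.70018628 -0.86503466]
 [ 0.52574748  0.07920211  0.00497841]
 [ 0.8900747   1.00443279  0.690501  ]]
```

View pics/top1.png

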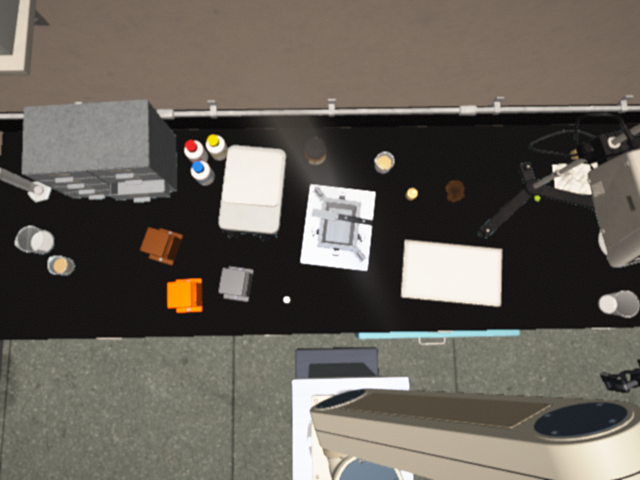

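View pics/side1.png

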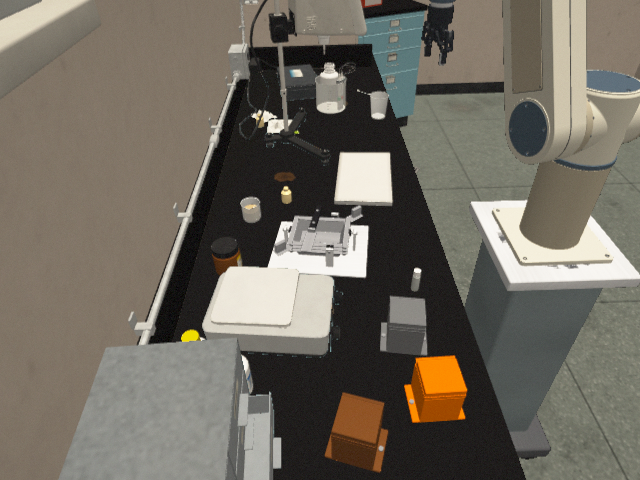

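Run:
```python
from h import *
p,w=cloud('top1')
c=p[175:310,210:385,::-1]
c=cv2.resize(c,None,fx=4.5,fy=4.4,interpolation=cv2.INTER_CUBIC);cv2.imwrite('pics/crop1.png',np.clip(c*1.0,0,255).astype(np.uint8));print(c.shape)
for n,(u,v) in dict(stack=(338,228),holder=(236,280),hl=(215,296),vial=(287,300),weight=(412,194),beaker=(384,161),pad=(452,273),blade=(325,213),handle=(358,219)).items(): print(n,w[v,u].round(3))
# holder top points
m=(abs(w[...,2]-.088)<.006); m[:, :210]=0;m[:,262:]=0;m[:255]=0;m[315:]=0
print(m.sum()); q=w[m][:,:2].astype(np.float32);r=cv2.minAreaRect(q);print('holder',r,q.mean(0))
m=(abs(w[...,2]-.006)<.005); m[:, :295]=0;m[:,380:]=0;m[:180]=0;m[275:]=0;m&=p.min(2)>150
q=w[m][:,:2].astype(np.float32);print('plate',m.sum(),cv2.minAreaRect(q))
m=(abs(w[...,2]-.017)<.008); m[:, :395]=0;m[:,510:]=0;m[:235]=0;m[310:]=0
q=w[m][:,:2].astype(np.float32);print('pad',m.sum(),cv2.minAreaRect(q))
```

```text
(594, 788, 3)
stack [0.56  0.024 0.028]
holder [0.416 0.3   0.088]
hl [ 0.378  0.373 -0.006]
vial [0.362 0.168 0.054]
weight [ 0.653 -0.187  0.037]
beaker [ 0.752 -0.112  0.035]
pad [ 0.429 -0.293  0.016]
blade [0.598 0.061 0.06 ]
handle [ 0.578 -0.029  0.064]
615
holder ((0.4122307300567627, 0.3075414001941681), (0.06944463402032852, 0.06585545092821121), 80.37541198730469) [0.4126071  0.30943298]
plate 2535 ((0.5696598887443542, 0.022905714809894562), (0.19306425750255585, 0.23362232744693756), 82.19129943847656)
pad 5304 ((0.4477415382862091, -0.30086153745651245), (0.28965792059898376, 0.19409525394439697), 83.62327575683594)
```

View pics/crop1.png

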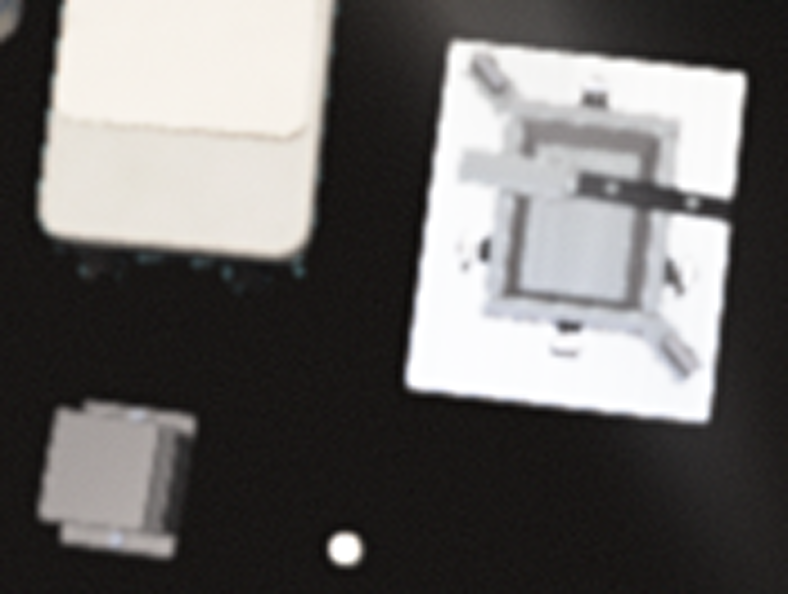

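Call:
play_rows(steps=[[0.4,0.88,0.4,0,0,0.17,0],[0.4,0.88,0.4,0,0,0.17,0],[0.4,0.88,0.4,0,0,0.17,0],[0.4,0.88,0.4,0,0,0.17,0],[0.4,0.88,0.4,0,0,0.17,0],[0.4,0.88,0.4,0,0,0.17,0]])

```text
clock: 0.85
eef_pos: [0.2884, -0.3758, 0.3485]
tcp_rot: [3.141, 0.0, 0.841]
ft_force: [-0.6, 0.3, -0.6]
width: 0.043
grasp_force: 0.0
```

Call:
play_rows(steps=[[0.6,0.96,0,0,0,0.17,0],[0.6,0.96,0,0,0,0.17,0],[0.6,0.96,0,0,0,0.17,0],[0.6,0.96,0,0,0,0.17,0],[0.6,0.96,0,0,0,0.17,0],[0.6,0.96,0,0,0,0.17,0],[0.6,0.96,0,0,0,0.17,0]])

```text
clock: 1.72
eef_pos: [0.4379, -0.1371, 0.3474]
tcp_rot: [-3.14, 0.0, 1.373]
ft_force: [-0.2, 0.0, 1.0]
width: 0.0426
grasp_force: 0.0
```

Call:
play_rows(steps=[[0,0.5,0,0,0,0,0],[0,0.5,0,0,0,0,0],[0,0.5,0,0,0,0,0],[0,0.5,0,0,0,0,0]])

```text
clock: 2.22
eef_pos: [0.4381, -0.0121, 0.3482]
tcp_rot: [-3.141, 0.001, 1.373]
ft_force: [0.2, -0.3, 0.6]
width: 0.043
grasp_force: 0.0
```

Run:
```python
from h import *
p,d,m=snap('wrist','w1');print(m,monitor.observe()['eef_pos'],monitor.observe()['tcp_rot'])
```

```text
{'camera_matrix': array([[414.99322705,   0.        , 324.45239243],
       [  0.        , 414.99322705, 239.89557456],
       [  0.        ,   0.        ,   1.        ]]), 'xyz': array([0.45431395, 0.06310198, 0.47335051]), 'rotation': array([ 2.84201226e+00,  8.79296493e-04, -1.97429832e-01])} [ 0.43818542 -0.01252329  0.34818304] [-3.14149240e+00  5.60460338e-04  1.37205968e+00]
```

View pics/w1.png

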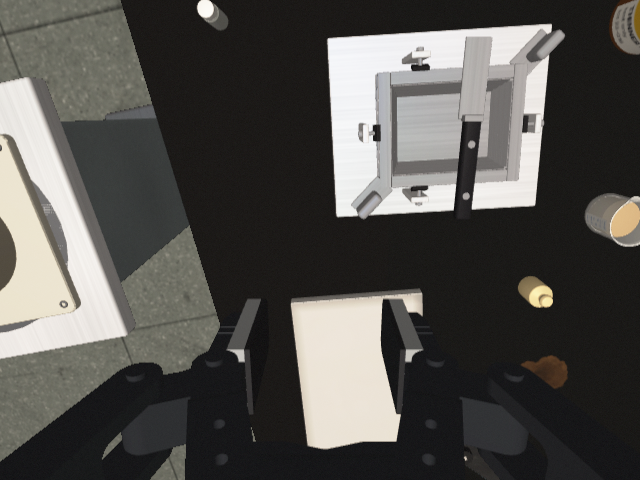

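Run:
```python
from h import *
p,w=cloud('w1')
c=cv2.resize(p[20:230,320:580,::-1],None,fx=3,fy=2.8,interpolation=cv2.INTER_CUBIC);cv2.imwrite('pics/crop2.png',c)
v,u=np.mgrid[:480,:640]
g=p.max(2)
h=(g<70)&(w[...,2]>.058)&(w[...,2]<.076)&(u>440)&(u<500)&(v>100)&(v<225)
q=w[h].astype(np.float32);print('handle',len(q),np.median(q[:,2]),cv2.minAreaRect(q[:,:2]))
s=(u>320)&(u<580)&(v<235)
pl=s&(abs(w[...,2]-.006)<.004)&(g>180)
print('plate',cv2.minAreaRect(w[pl][:,:2].astype(np.float32)))
rim=s&(w[...,2]>.050)&(w[...,2]<.0585)
b=s&(w[...,2]>.06)&(w[...,2]<.075)&(u<400)&(v>160)
q=w[b].astype(np.float32);print('lug',len(q),np.median(q[:,2]),q[:,2].max(),cv2.minAreaRect(q[:,:2]))
for n,a in dict(tip=(479,38,.058),bladestart=(471.5,117,.059),hend=(462.5,217,.064),hmid=(468,160,.068)).items(): print(n,ray('w1',*a).round(4), w[int(a[1])+2,int(a[0])].round(4))
for n,a in dict(vial=(207,9),pad=(355,340),weight=(533,290)).items(): print(n,w[a[1],a[0]].round(3))
pd=(abs(w[...,2]-.017)<.004)&(g>180)&(v>285)&(u>270)&(u<440)
print('pad',cv2.minAreaRect(w[pd][:,:2].astype(np.float32)))
```

```text
Traceback (most recent call last):
cv2.error: OpenCV(4.12.0) /io/opencv/modules/imgproc/src/convhull.cpp:143: error: (-215:Assertion failed) total >= 0 && (depth == CV_32F || depth == CV_32S) in function 'convexHull'
```

View pics/crop2.png

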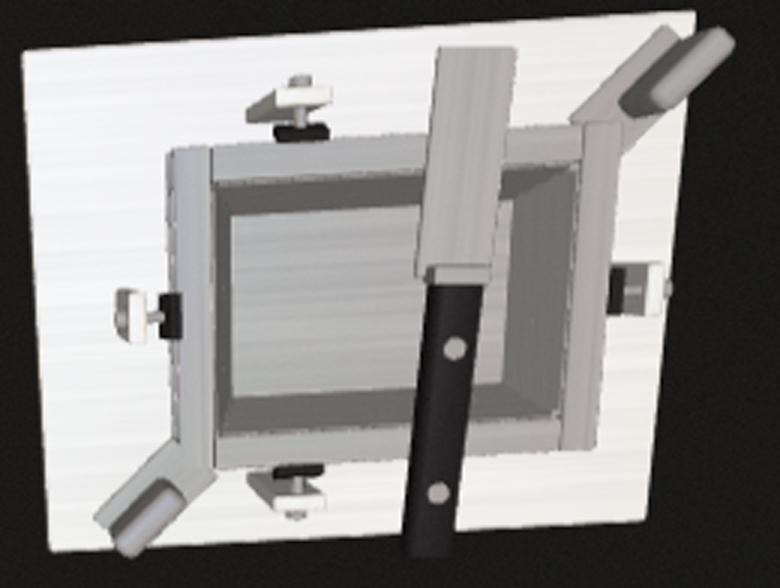

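Run:
```python
from h import *
p,w=cloud('w1')
v,u=np.mgrid[:480,:640]
g=p.max(2)
print(w[160,464:474,2],g[160,460:476])
def rect(n,m):
    q=w[m].astype(np.float32);print(n,len(q), (np.median(q[:,2]),cv2.minAreaRect(np.ascontiguousarray(q[:,:2]))) if len(q) else '')
s=(u>320)&(u<580)&(v<235);z=w[...,2]
rect('handle',(g<90)&(z>.058)&(z<.076)&(u>440)&(u<500)&(v>100)&(v<225))
rect('plate',s&(abs(z-.006)<.005)&(g>150))
rect('lug',s&(z>.06)&(z<.075)&(u<400)&(v>160))
for n,a in dict(tip=(479.3,36.8,.059),hend=(463.3,218.2,.062),hs=(471.5,118,.068),rimFL=(526.5,64,.056),rimNL=(376,74,.056),rimNR=(391,187,.056)).items(): print(n,ray('w1',*a).round(4), w[int(a[1])+2,int(a[0])].round(4))
for n,a in dict(vial=(207,9),pad=(355,340),weight=(533,290)).items(): print(n,w[a[1],a[0]].round(3))
rect('pad',(abs(z-.017)<.006)&(g>180)&(v>285)&(u>270)&(u<440))
```

```text
[0.06691869 0.06679121 0.06784143 0.06755954 0.06612473 0.06746991
 0.06721795 0.06660402 0.06795425 0.0680509 ] [22 26 34 35 48 48 45 44 44 38 38 39 38 38 35 35]
handle 1667 (np.float32(0.0669753), ((0.5800887942314148, -0.01716620847582817), (0.10044018179178238, 0.016981851309537888), 78.93755340576172))
plate 16659 (np.float32(0.0053969617), ((0.5709983706474304, 0.023822113871574402), (0.19080762565135956, 0.2296600639820099), 82.04873657226562))
lug 89 (np.float32(0.06742132), ((0.478041410446167, -0.0272652767598629), (0.027550309896469116, 0.005902150180190802), 25.815683364868164))
tip [0.6045 0.0993 0.059 ] [0.6039 0.0983 0.0596]
hend [ 0.5726 -0.0664  0.062 ] [ 0.5902 -0.0885 -0.0013]
hs [0.588  0.0306 0.068 ] [0.5868 0.0291 0.0696]
rimFL [0.6466 0.0679 0.056 ] [0.6462 0.0662 0.0557]
rimNL [0.5079 0.0868 0.056 ] [0.509  0.0856 0.0456]
rimNR [ 0.5057 -0.0215  0.056 ] [ 0.5054 -0.0235  0.0561]
vial [0.367 0.171 0.054]
pad [ 0.438 -0.213  0.012]
weight [ 0.653 -0.178  0.03 ]
pad 13157 (np.float32(0.013215458), ((0.43601495027542114, -0.2658255696296692), (0.22452154755592346, 0.1588059663772583), 83.48980712890625))
```

Call:
play_rows(steps=[[-0.1,0.9,0,0,0,0,-0.3],[-0.1,0.9,0,0,0,0,-0.3],[-0.1,0.9,0,0,0,0,-0.3],[-0.1,0.9,0,0,0,0,-0.3],[-0.1,0.9,0,0,0,0,-0.3],[-0.1,0.9,0,0,0,0,-0.3]])

```text
clock: 3.02
eef_pos: [0.4137, 0.2125, 0.3481]
tcp_rot: [-3.141, 0.001, 1.372]
ft_force: [-0.9, 0.5, 0.1]
width: 0.0298
grasp_force: 0.0
```

Run:
```python
from h import *
snap('wrist','w2');o=monitor.observe();print(o['eef_pos'],o['tcp_rot'],o['width'])
p,w=cloud('w2');z=w[...,2]
v,u=np.mgrid[:480,:640]
m=(abs(z-.088)<.005)&(abs(w[...,0]-.412)<.06)&(abs(w[...,1]-.307)<.06)
q=np.ascontiguousarray(w[m][:,:2].astype(np.float32));print(len(q),np.median(z[m]),cv2.minAreaRect(q),q.mean(0))
m=(abs(z-.006)<.005)&(abs(w[...,0]-.412)<.07)&(abs(w[...,1]-.307)<.06)&(p.max(2)>80)
print(m.sum(),cv2.minAreaRect(np.ascontiguousarray(w[m][:,:2].astype(np.float32))))
```

```text
[0.41370779 0.21235379 0.34811511] [-3.14138239e+00  6.84513461e-04  1.37156129e+00] 0.02985171460217994
5866 0.08796522723066968 ((0.4139578938484192, 0.309242844581604), (0.06987081468105316, 0.06616157293319702), 80.75938415527344) [0.41467628 0.31223363]
606 ((0.41368165612220764, 0.3085269629955292), (0.0694066509604454, 0.08944860100746155), 80.84222412109375)
```

View pics/w2.png

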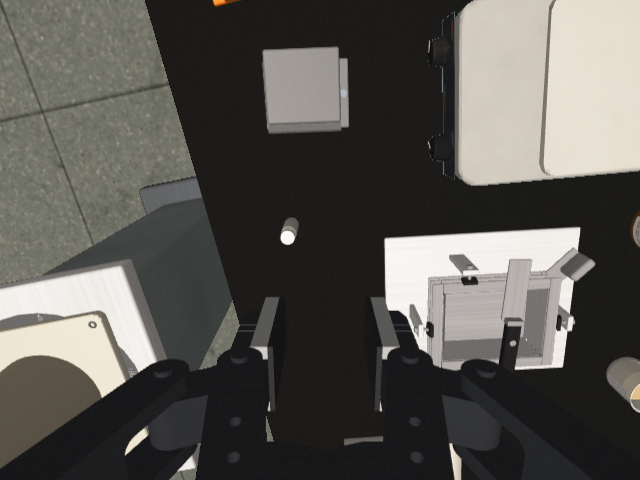

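Call:
play_rows(steps=[[0.677,-0.86,-0.4,0,0,0.002,-0.3],[0.677,-0.86,-0.4,0,0,0.002,-0.3],[0.677,-0.86,-0.4,0,0,0.002,-0.3],[0.677,-0.86,-0.4,0,0,0.002,-0.3],[0.677,-0.86,-0.4,0,0,0.002,-0.3],[0.677,-0.86,-0.8,0,0,0.002,-0.3],[0.677,-0.86,-0.8,0,0,0.002,-0.3],[0.677,-0.86,-0.8,0,0,0.002,-0.3],[0.677,-0.86,-0.8,0,0,0.002,-0.3]])

```text
clock: 4.2
eef_pos: [0.5834, -0.002, 0.1498]
tcp_rot: [3.14, -0.0, 1.379]
ft_force: [-1.4, 0.3, -0.3]
width: 0.0299
grasp_force: 0.0
```

Run:
```python
from h import *
snap('wrist','w3');o=monitor.observe();print(o['eef_pos'],o['tcp_rot'],o['width'])
p,w=cloud('w3');z=w[...,2];v,u=np.mgrid[:480,:640]
m=(z>.06)&(z<.073)&(p.max(2)<90)&(abs(w[...,0]-.583)<.03)&(v<330)
q=np.ascontiguousarray(w[m][:,:2].astype(np.float32));print(len(q),np.median(z[m]),cv2.minAreaRect(q))
```

```text
[ 0.58375796 -0.00172425  0.15037885] [ 3.13834838e+00 -4.69848864e-04  1.37928188e+00] 0.029859498059432887
3500 0.06728501315143563 ((0.5803772807121277, 0.02246912196278572), (0.03950275480747223, 0.13092179596424103), 6.984564781188965)
```

View pics/w3.png

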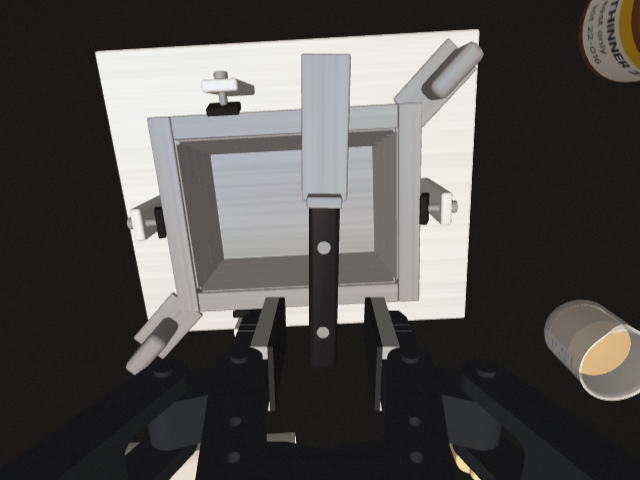

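Call:
play_rows(steps=[[0,0,-0.17,0,0,0,-0.3],[0,0,-0.3,0,0,0,-0.3],[0,0,-0.34,0,0,0,-0.3],[0,0,-0.34,0,0,0,-0.3],[0,0,-0.34,0,0,0,-1],[0,0,-0.34,0,0,0,-1],[0,0,-0.34,0,0,0,-1],[0,0,-0.34,0,0,0,-1]])

```text
clock: 5.25
eef_pos: [0.5838, -0.001, 0.0652]
tcp_rot: [3.138, -0.001, 1.38]
ft_force: [-1.3, 0.7, 7.8]
width: 0.0145
grasp_force: 59.0
```

Call:
play_rows(steps=[[0,0,0.05,0,0,0,-1],[0,0,0.15,0,0,0,-1],[0,0,0.3,0,0,0,-1],[0,0,0.4,0,0,0,-1],[0,0,0.4,0,0,0,-1],[0,0,0.4,0,0,0,-1]])

```text
clock: 6.0
eef_pos: [0.5819, -0.0009, 0.163]
tcp_rot: [-3.141, 0.0, 1.38]
ft_force: [0.2, -0.3, 0.6]
width: 0.0146
grasp_force: 58.7
```

Run:
```python
from h import *
snap('wrist','w4');o=monitor.observe();print(o['eef_pos'],o['tcp_rot'],o['width'],o['grasp_force'],o['ft_force'])
p,w=cloud('w4');z=w[...,2];v,u=np.mgrid[:480,:640]
m=(z>.14)&(v<215)&(abs(u-325)<60)
q=np.ascontiguousarray(w[m]);a=q[:,:2].astype(np.float32);print(len(q),np.median(q[:,2]),cv2.minAreaRect(np.ascontiguousarray(a)))
y=w[...,1]
for lo in (.03,.05,.07,.09): 
  k=m&(y>lo)&(y<lo+.01);print(lo,k.sum(),z[k].mean() if k.any() else'',w[...,0][k].mean() if k.any() else '')
```

```text
[ 0.58165377 -0.00095874  0.1624786 ] [-3.14002134e+00  2.66261534e-04  1.38025217e+00] 0.01464159436337856 58.74682903289795 [-0.11961136  0.05549552 -0.08956974]
15368 0.1562725911144013 ((0.5971879959106445, 0.07136242836713791), (0.05845572426915169, 0.0241604745388031), 78.8078842163086)
0.03 0  
0.05 2403 0.15629194928953344 0.5939896063694637
0.07 2753 0.15627921678833948 0.597995125118913
0.09 2929 0.1562619593591533 0.6011644637466309
```

View pics/w4.png

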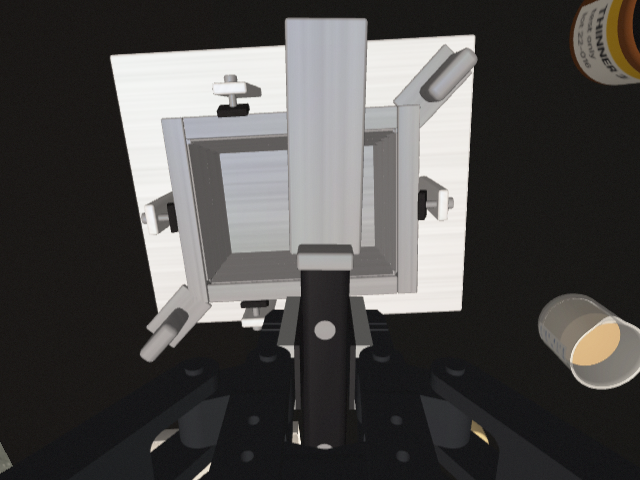

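Call:
play_rows(steps=[[-0.778,0.617,0,0,0,0.0105,-1],[-0.778,0.617,0,0,0,0.0105,-1],[-0.778,0.617,0,0,0,0.0105,-1],[-0.778,0.617,0,0,0,0.0105,-1],[-0.778,0.617,0,0,0,0.0105,-1],[-0.778,0.617,-0.25,0,0,0.0105,-1],[-0.778,0.617,-0.25,0,0,0.0105,-1],[-0.778,0.617,-0.25,0,0,0.0105,-1]])

```text
clock: 7.05
eef_pos: [0.3884, 0.153, 0.1014]
tcp_rot: [-3.141, 0.0, 1.412]
ft_force: [-0.3, 0.7, -0.2]
width: 0.0144
grasp_force: 58.9
```

Run:
```python
from h import *
snap('wrist','w5');o=monitor.observe();print(o['eef_pos'],o['tcp_rot'],o['width'],o['ft_force'])
p,w=cloud('w5');z=w[...,2];v,u=np.mgrid[:480,:640]
m=(z>.087)&(z<.115)&(v<230)&(abs(u-325)<60)&(w[...,1]<.262)
q=np.ascontiguousarray(w[m]);a=q[:,:2].astype(np.float32);print(len(q),np.median(q[:,2]),cv2.minAreaRect(np.ascontiguousarray(a)))
m=(abs(z-.088)<.005)&(abs(w[...,0]-.414)<.06)&(w[...,1]>.266)&(w[...,1]<.36)
q=np.ascontiguousarray(w[m][:,:2].astype(np.float32));print(len(q),np.median(z[m]),cv2.minAreaRect(q))
```

```text
[0.38912301 0.15326317 0.10227124] [ 3.13979264e+00 -9.72233911e-04  1.41244647e+00] 0.014685327393487572 [ 1.31868859  0.12190325 -0.10292689]
16482 0.09468874941871738 ((0.40090370178222656, 0.22316581010818481), (0.06377358734607697, 0.024136770516633987), 80.85749053955078)
0 nan ((0.0, 0.0), (0.0, 0.0), 0.0)
  return _methods._mean(a, axis=axis, dtype=dtype,
  ret = ret.dtype.type(ret / rcount)
```

View pics/w5.png

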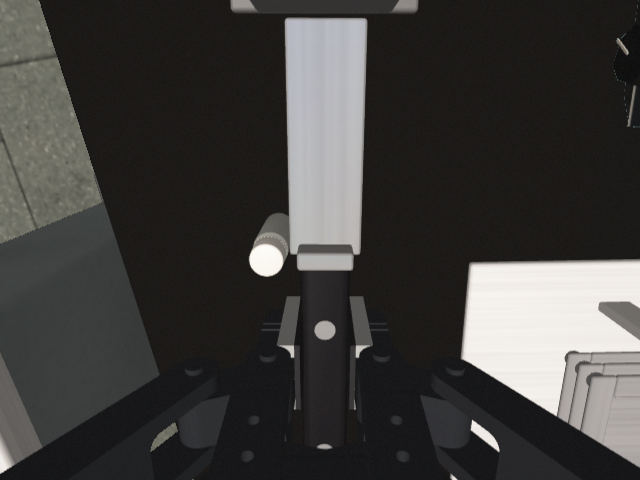

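Call:
play_rows(steps=[[-0.004,0,-0.05,0,0,0,-1],[-0.004,0,-0.079,0,0,0,-1],[-0.004,0,-0.079,0,0,0,-1],[-0.004,0,-0.079,0,0,0,-1]])

```text
clock: 7.6
eef_pos: [0.387, 0.1533, 0.0812]
tcp_rot: [3.141, -0.0, 1.413]
ft_force: [-0.3, -0.3, -1.4]
width: 0.0146
grasp_force: 58.9
```

Run:
```python
from h import *
for i in range(2):
  snap('wrist','w6');o=monitor.observe();print(o['eef_pos'],o['tcp_rot'],o['width'],o['ft_force'])
  p,w=cloud('w6');z=w[...,2];v,u=np.mgrid[:480,:640]
  m=(z>.067)&(z<.09)&(v<230)&(v>14)&(abs(u-325)<60)&(w[...,1]<.262)
  q=np.ascontiguousarray(w[m]);a=q[:,:2].astype(np.float32);print(len(q),np.median(q[:,2]),cv2.minAreaRect(np.ascontiguousarray(a)))
  A=np.c_[q,np.ones(len(q))][:,[0,1,3]];print(np.linalg.lstsq(A,q[:,2],rcond=None)[0])
_,_,_=snap('side','s6')
p,w=cloud('s6');z=w[...,2]
m=(abs(w[...,0]-.40)<.03)&(w[...,1]>.20)&(w[...,1]<.25)&(z>.06)&(z<.09);print(m.sum(),np.median(z[m]))
```

```text
[0.38708397 0.15333751 0.08127244] [ 3.14125081e+00 -1.92005912e-04  1.41327773e+00] 0.014840820175369225 [ 0.18741404  0.7934466  -1.36904651]
16475 0.074567585561329 ((0.3994544744491577, 0.22352266311645508), (0.06381797790527344, 0.02421657368540764), 80.69749450683594)
[-0.00204634  0.0002596   0.07532563]
[0.38707718 0.15333208 0.08126605] [ 3.14125243e+00 -1.93771768e-04  1.41322208e+00] 0.014608104546527974 [ 0.0159457   0.49803275 -1.08372455]
16472 0.07458673182464197 ((0.3995364308357239, 0.2235914170742035), (0.06362427771091461, 0.024212786927819252), 80.86677551269531)
[-0.00317932  0.00051212  0.0757377 ]
213 0.0739927370007043
```

Call:
play_rows(steps=[[0.01,0.06,0,0,0,0,-1],[0.016,0.1,0,0,0,0,-1],[0.023,0.14,0,0,0,0,-1],[0.029,0.18,0,0,0,0,-1],[0.035,0.22,0,0,0,0,-1],[0.042,0.26,0,0,0,0,-1],[0.048,0.296,0,0,0,0,-1],[0.048,0.296,0,0,0,0,-1]])

```text
clock: 8.75
eef_pos: [0.3992, 0.2279, 0.0811]
tcp_rot: [3.141, -0.0, 1.414]
ft_force: [-0.7, -0.3, -1.4]
width: 0.0146
grasp_force: 58.9
```

Call:
play_rows(steps=[[0.002,0.012,0,0,0,0,-1],[0.004,0.024,0,0,0,0,-1],[0.005,0.03,0,0,0,0,-1],[0.006,0.036,0,0,0,0,-1],[0.006,0.036,0,0,0,0,-1]])

```text
clock: 9.38
eef_pos: [0.4005, 0.2363, 0.0811]
tcp_rot: [3.142, -0.0, 1.413]
ft_force: [0.7, -1.0, -0.4]
width: 0.0145
grasp_force: 58.9
```

Call:
play_rows(steps=[[0.001,0.006,0,0,0,0,-1],[0.001,0.006,0,0,0,0,-1],[0.001,0.006,0,0,0,0,-1]])

```text
clock: 9.75
eef_pos: [0.4002, 0.2371, 0.0809]
tcp_rot: [-3.141, 0.001, 1.413]
ft_force: [0.4, -5.0, -0.0]
width: 0.0145
grasp_force: 59.1
```

Call:
play_rows(steps=[[0.001,0.006,0,0,0,0,-1],[0.001,0.006,0,0,0,0,-1],[0.001,0.006,0,0,0,0,-1]])

```text
clock: 10.12
eef_pos: [0.3997, 0.2373, 0.0806]
tcp_rot: [-3.139, 0.004, 1.413]
ft_force: [0.2, -13.6, 0.9]
width: 0.0147
grasp_force: 59.3
```

Call:
play_rows(steps=[[0,0,-0.006,0,0,0,-1],[0,0,-0.006,0,0,0,-1],[0,0,-0.006,0,0,0,-0.3],[0,0,-0.006,0,0,0,-0.3],[0,0,-0.006,0,0,0,-0.3],[0,0,-0.006,0,0,0,-0.3],[0,0,0.15,0,0,0,-0.3],[0,0,0.35,0,0,0,-0.3],[0,0,0.5,0,0,0,-0.3],[0,0,0.5,0,0,0,-0.3]])

```text
clock: 11.38
eef_pos: [0.4026, 0.2403, 0.2089]
tcp_rot: [3.137, -0.004, 1.413]
ft_force: [-0.3, -0.1, -0.1]
width: 0.0298
grasp_force: 0.0
```

Run:
```python
from h import *
p,d,m=snap('wrist','w7');p2,_,_=snap('side','s7');o=monitor.observe();print(o['eef_pos'],o['tcp_rot'],o['width'],o['ft_force'])
a=p[:300,150:550,::-1];b=cv2.resize(p2[200:380,300:500,::-1],(400,360));b=b[:300]
cv2.imwrite('pics/c7.png',np.hstack([a,b]))
p,w=cloud('w7');z=w[...,2]
m=(z>.055)&(z<.095)&(p.max(2)<90)&(abs(w[...,0]-.40)<.03)&(w[...,1]>.14)&(w[...,1]<.268)
q=w[m];print(len(q),cv2.minAreaRect(np.ascontiguousarray(q[:,:2].astype(np.float32))),np.linalg.lstsq(np.c_[q[:,1]-.2,np.ones(len(q))],q[:,2],rcond=None)[0])
```

```text
[0.40079346 0.23928498 0.20609488] [ 3.14111179e+00 -4.09842318e-04  1.41338257e+00] 0.0296497564945496 [-0.80911712  0.57312075  0.37717041]
2963 ((0.39793771505355835, 0.22070318460464478), (0.10081814974546432, 0.01943647302687168), 77.74551391601562) [0.05827357 0.07686977]
```

View pics/c7.png

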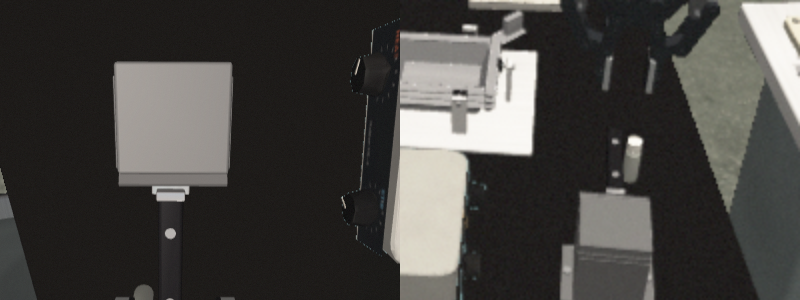

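Run:
```python
from h import *
for f in('w1','w3','w4'):
  p,w=cloud(f);z=w[...,2];v,u=np.mgrid[:480,:640]
  m=(z>.076)&(z<.086)&(abs(w[...,0]-.48)<.03)&(abs(w[...,1]+.03)<.03)
  q=np.ascontiguousarray(w[m]).astype(np.float32);print(f,len(q),np.median(q[:,2]) if len(q) else'',cv2.minAreaRect(np.ascontiguousarray(q[:,:2])) if len(q) else '')
  m=(abs(z-.006)<.004)&(p.max(2)>150)&(abs(w[...,0]-.57)<.15)&(abs(w[...,1]-.02)<.14)
  print(cv2.minAreaRect(np.ascontiguousarray(w[m][:,:2].astype(np.float32))))
  m=(abs(z-.056)<.003)&(abs(w[...,0]-.57)<.09)&(abs(w[...,1]-.02)<.08)
  print('rim',cv2.minAreaRect(np.ascontiguousarray(w[m][:,:2].astype(np.float32))))
```

```text
w1 284 0.07983674 ((0.4798504710197449, -0.030911259353160858), (0.027338489890098572, 0.010330253280699253), 37.03701400756836)
((0.5710634589195251, 0.024288035929203033), (0.18986670672893524, 0.2296600639820099), 82.04873657226562)
rim ((0.5699722766876221, 0.020573575049638748), (0.1590913087129593, 0.1794307976961136), 89.73855590820312)
w3 831 0.08006276 ((0.48032596707344055, -0.031137075275182724), (0.028685230761766434, 0.010034708306193352), 37.077266693115234)
((0.5710021257400513, 0.024231575429439545), (0.18968696892261505, 0.22986289858818054), 82.00599670410156)
rim ((0.5700380206108093, 0.02791474387049675), (0.17991293966770172, 0.14411288499832153), 0.028600523248314857)
w4 770 0.079999 ((0.4804510474205017, -0.030983906239271164), (0.028107985854148865, 0.009991062805056572), 36.99727249145508)
((0.5711548328399658, 0.024013563990592957), (0.19001390039920807, 0.23002344369888306), 81.96510314941406)
rim ((0.5705602765083313, 0.026618648320436478), (0.1461039036512375, 0.17927075922489166), 89.05138397216797)
```

Call:
play_rows(steps=[[0.318,-0.92,0,0,0,-0.244,-0.3],[0.318,-0.92,0,0,0,-0.244,-0.3],[0.318,-0.92,0,0,0,-0.244,-0.3],[0.318,-0.92,0,0,0,-0.244,-0.3],[0.318,-0.92,0,0,0,-0.244,-0.3],[0.318,-0.92,0,0,0,-0.244,-0.3],[0.318,-0.92,0,0,0,-0.244,-0.3]])

```text
clock: 12.35
eef_pos: [0.4796, 0.0103, 0.2054]
tcp_rot: [-3.14, 0.001, 0.649]
ft_force: [-0.2, 0.2, -0.9]
width: 0.0302
grasp_force: 0.0
```

Call:
play_rows(steps=[[0,-0.16,-0.24,0,0,0,-0.3],[0,-0.16,-0.24,0,0,0,-0.3],[0,-0.16,-0.24,0,0,0,-0.3],[0,-0.16,-0.24,0,0,0,-0.3]])

```text
clock: 12.85
eef_pos: [0.4813, -0.0299, 0.1472]
tcp_rot: [3.14, -0.002, 0.648]
ft_force: [0.3, -0.7, -0.1]
width: 0.0298
grasp_force: 0.0
```

Run:
```python
from h import *
snap('wrist','w8');o=monitor.observe();print(o['eef_pos'],o['tcp_rot'],o['width'],o['ft_force'],o['joint_pos'])
p,w=cloud('w8');z=w[...,2]
m=(z>.075)&(z<.088)&(abs(w[...,0]-.48)<.025)&(abs(w[...,1]+.03)<.025)
q=np.ascontiguousarray(w[m]).astype(np.float32);print(len(q),cv2.minAreaRect(np.ascontiguousarray(q[:,:2])) if len(q) else '')
```

```text
[ 0.48133106 -0.02994663  0.14727629] [ 3.14018684e+00 -1.75237681e-03  6.47851131e-01] 0.029772603020905872 [-0.05449512 -0.70317406 -0.94932921] [-8.68916591e-02  3.72186906e-01  2.01231602e+00  1.92166165e-04
  7.54847017e-01  8.35914947e-01]
1004 ((0.48048675060272217, -0.0314197801053524), (0.027479441836476326, 0.009660969488322735), 36.912559509277344)
```

View pics/w8.png

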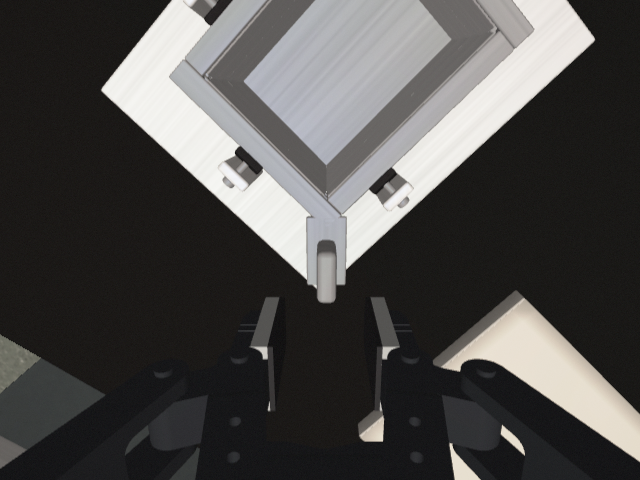

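Call:
play_rows(steps=[[-0.004,-0.006,-0.15,0,0,0,-0.3],[-0.004,-0.006,-0.25,0,0,0,-0.3],[-0.004,-0.006,-0.285,0,0,0,-0.3],[-0.004,-0.006,-0.285,0,0,0,-0.3],[-0.004,-0.006,-0.285,0,0,0,-0.3]])

```text
clock: 13.52
eef_pos: [0.4803, -0.0321, 0.0758]
tcp_rot: [3.14, -0.001, 0.647]
ft_force: [0.5, 0.5, -0.2]
width: 0.0295
grasp_force: 0.0
```

Call:
play_rows(steps=[[0,0,0,0,0,0,-1],[0,0,0,0,0,0,-1],[0,0,0,0,0,0,-1],[0,0,0,0,0,0,-1],[0,0,0,0,0,0,-1]])

```text
clock: 14.15
eef_pos: [0.4801, -0.0324, 0.0757]
tcp_rot: [3.14, -0.001, 0.647]
ft_force: [-1.8, 0.3, 6.5]
width: 0.0086
grasp_force: 59.9
```

Call:
play_rows(steps=[[0.0023,0.0018,0.013,-0.0042,0.0055,0,-1],[0.0047,0.0036,0.028,-0.0084,0.0111,0,-1],[0.0075,0.0056,0.044,-0.0125,0.0166,0,-1],[0.0105,0.0079,0.0596,-0.0167,0.0222,0,-1],[0.0105,0.0079,0.0596,-0.0167,0.0222,0,-1],[0.0105,0.0079,0.0596,-0.0167,0.0222,0,-1]])

```text
clock: 14.9
eef_pos: [0.4821, -0.0303, 0.0898]
tcp_rot: [-3.142, 0.087, 0.647]
ft_force: [-1.2, -1.9, 2.8]
width: 0.0089
grasp_force: 59.6
```

Run:
```python
from h import *
p,_,_=snap('side','s9');o=monitor.observe();print(o['eef_pos'],o['tcp_rot'],o['width'],o['ft_force'],o['torque'])
cv2.imwrite('pics/c9.png',cv2.resize(p[180:300,250:410,::-1],None,fx=4.5,fy=4.5,interpolation=cv2.INTER_CUBIC))
```

```text
[ 0.48208078 -0.03029118  0.08978426] [-3.14155396  0.08694278  0.64654473] 0.008669245783343328 [-0.7060637  -1.09592205  2.766695  ] [ 0.09058726 -0.26639129 -0.03378084]
```

View pics/c9.png

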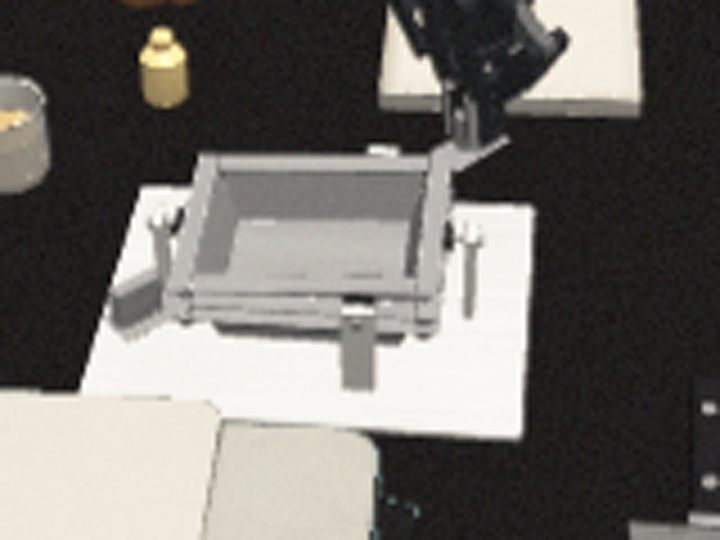

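Call:
play_rows(steps=[[0.0035,0.0026,0.0158,-0.0042,0.0056,0,-1],[0.007,0.0053,0.0316,-0.0084,0.0111,0,-1],[0.011,0.0084,0.047,-0.0126,0.0167,0,-1],[0.0151,0.0114,0.0624,-0.0167,0.0222,0,-1],[0.0197,0.0148,0.0776,-0.0209,0.0277,0,-1],[0.0242,0.0182,0.0928,-0.0251,0.0333,0,-1],[0.0323,0.0244,0.1168,-0.0318,0.0421,0,-1],[0.0323,0.0244,0.1168,-0.0318,0.0421,0,-1],[0.0323,0.0244,0.1168,-0.0318,0.0421,0,-1]])

```text
clock: 16.08
eef_pos: [0.4912, -0.0238, 0.119]
tcp_rot: [3.141, 0.251, 0.647]
ft_force: [1.3, 0.3, 1.4]
width: 0.0087
grasp_force: 59.5
```

```bash
cat > tr.py <<'E'
from h import *
import sys
snap('side','s_'+sys.argv[1]);snap('wrist','x_'+sys.argv[1]);o=monitor.observe();print(o['clock'],o['eef_pos'],o['tcp_rot'],o['width'],o['ft_force'],o['torque'])
# plate pose from both
for f in('s_','x_'):
  p,w=cloud(f+sys.argv[1]);z=w[...,2]
  m=(abs(z-.006)<.005)&(p.max(2)>150)&(abs(w[...,0]-.57)<.15)&(abs(w[...,1]-.02)<.14)
  if m.sum()>50: print(f,'plate',m.sum(),np.median(z[m]),cv2.minAreaRect(np.ascontiguousarray(w[m][:,:2].astype(np.float32))))
# tray plane: expected from the tool frame: tray-to-tool transform at grasp (tray yaw -8deg, centre .571,.0242,.026; tcp .4801,-.0324,.0757, yaw .647)
T0=Ro.from_euler('z',-8,degrees=True);G=Ro.from_euler('xyz',[np.pi,0,.647])
P=Ro.from_euler('xyz',o['tcp_rot']);D=P*G.inv()
tf=lambda a:o['eef_pos']+D.apply(np.array([.571,.0242,.026])+T0.apply(np.array(a)/1000)-[.4801,-.0324,.0757])
for n,a in dict(lug_corner=(-62,-47,30),far=(62,47,30),mid=(0,0,30),bl=(-70,55,30),br=(70,-55,30)).items(): print(n,tf(a).round(4))
# measured rim height near predicted points
for f in('s_','x_'):
  p,w=cloud(f+sys.argv[1])
  for n,a in dict(far=(62,49,30),left=(0,49,30),back=(64,0,30),near=(-64,0,30),right=(0,-49,30)).items():
    t=tf(a);k=(np.hypot(w[...,0]-t[0],w[...,1]-t[1])<.004)&(w[...,2]>t[2]-.03)
    if k.sum()>3: print(f,n,'pred',t[2].round(4),'meas',np.percentile(w[...,2][k],[50,90]).round(4),k.sum())
E
python3 tr.py a
```

```text
16.175 [ 0.49114324 -0.023938    0.11897961] [3.14062268 0.25069873 0.64653771] 0.008563553864799643 [2.61120385 1.51683063 2.23478511] [ 0.48355021 -0.96666098 -0.01745213]
s_ plate 2338 0.004833096775512857 ((0.5706518292427063, 0.024143703281879425), (0.19447149336338043, 0.22971755266189575), 82.06194305419922)
x_ plate 12556 0.005539719619110817 ((0.5177315473556519, -0.00853244960308075), (0.13995550572872162, 0.2823208272457123), 37.0633659362793)
lug_corner [ 0.5095 -0.0088  0.0926]
far [0.6416 0.0641 0.0543]
mid [0.5755 0.0277 0.0734]
bl [0.5141 0.0921 0.076 ]
br [ 0.6369 -0.0368  0.0709]
s_ far pred 0.054 meas [0.0452 0.0561] 17
s_ left pred 0.0648 meas [0.0652 0.4071] 28
s_ near pred 0.0846 meas [0.2899 0.327 ] 94
s_ right pred 0.0821 meas [0.4411 0.45  ] 17
x_ near pred 0.0846 meas [0.0849 0.086 ] 435
x_ right pred 0.0821 meas [0.0826 0.0838] 472
```

Call:
play_rows(steps=[[0.004,0.003,0.012,-0.0033,0.0044,0,-1],[0.004,0.003,0.024,-0.0033,0.0044,0,-1],[0.004,0.003,0.045,-0.0033,0.0044,0,-1],[0.004,0.003,0.08,-0.0033,0.0044,0,-1],[0.004,0.003,0.12,-0.0033,0.0044,0,-1],[0.004,0.003,0.18,-0.0033,0.0044,0,-1],[0.004,0.003,0.26,-0.0033,0.0044,0,-1],[0.004,0.003,0.36,-0.0033,0.0044,0,-1],[0.004,0.003,0.46,-0.0033,0.0044,0,-1],[0.004,0.003,0.46,-0.0033,0.0044,0,-1]])

```text
clock: 17.42
eef_pos: [0.4923, -0.0234, 0.2361]
tcp_rot: [3.139, 0.267, 0.646]
ft_force: [-0.5, 1.2, -2.0]
width: 0.0089
grasp_force: 58.9
```

```bash
python3 tr.py b
```

```text
17.525 [ 0.49086829 -0.02339659  0.23389505] [-3.14154813  0.27000696  0.6465697 ] 0.008306816621071017 [ 0.0076955  -0.09726517 -1.38090394] [ 0.06351534 -0.02976053 -0.0212471 ]
s_ plate 2381 0.004736791869280443 ((0.570401668548584, 0.02243202179670334), (0.19838827848434448, 0.22962020337581635), 81.94398498535156)
x_ plate 120 0.005467242455335641 ((0.46749356389045715, 0.026730746030807495), (0.161943256855011, 0.01615273579955101), 84.7345199584961)
lug_corner [ 0.5088 -0.0085  0.207 ]
far [0.6402 0.0639 0.1659]
mid [0.5745 0.0277 0.1865]
bl [0.5132 0.0921 0.1893]
br [ 0.6358 -0.0368  0.1837]
s_ far pred 0.1655 meas [0.1667 0.1673] 12
s_ left pred 0.1772 meas [0.3237 0.535 ] 16
s_ back pred 0.1744 meas [0.1759 0.1778] 7
s_ near pred 0.1985 meas [0.4097 0.4489] 149
s_ right pred 0.1957 meas [0.1964 0.1986] 8
x_ near pred 0.1985 meas [0.1993 0.2004] 443
x_ right pred 0.1957 meas [0.1965 0.1977] 464
```

Run:
```python
from h import *
p,w=cloud('top1')
v,u=np.mgrid[:480,:640]
m=((p.min(2)>170)&(u>395)&(u<510)&(v>232)&(v<312)).astype(np.uint8)
m=cv2.morphologyEx(m,cv2.MORPH_OPEN,np.ones((3,3)))
c=max(cv2.findContours(m,0,2)[0],key=cv2.contourArea)[:,0]
q=np.array([ray('top1',a,b,.015)[:2] for a,b in c],np.float32);print('top',cv2.minAreaRect(q))
z=w[...,2]
for zz in(.03,.08):
  k=(z>zz)&(w[...,0]>.3)&(w[...,0]<.62)&(w[...,1]<-.2)&(w[...,1]>-.5)&(v<330)
  print(k.sum(),w[k].min(0) if k.any() else '',w[k].max(0) if k.any() else '')
p,w=cloud('s_b');z=w[...,2];v,u=np.mgrid[:480,:640]
m=((p.min(2)>150)&(abs(w[...,0]-.433)<.12)&(abs(w[...,1]+.29)<.19)&(z>.005)&(z<.03)).astype(np.uint8)
q=w[m>0];print('side',m.sum(),cv2.minAreaRect(np.ascontiguousarray(q[:,:2].astype(np.float32))))
p,w=cloud('side1');z=w[...,2]
m=((p.min(2)>150)&(abs(w[...,0]-.433)<.12)&(abs(w[...,1]+.29)<.19)&(z>.005)&(z<.03)).astype(np.uint8)
q=w[m>0];print('side',m.sum(),cv2.minAreaRect(np.ascontiguousarray(q[:,:2].astype(np.float32))))
```

```text
top ((0.4304523468017578, -0.29260367155075073), (0.27496346831321716, 0.15890894830226898), 83.4510269165039)
1682 [ 0.52951102 -0.49999902  0.0300424 ] [ 0.61988506 -0.37477657  0.50666868]
1244 [ 0.55380346 -0.49999902  0.36193429] [ 0.61820837 -0.48901235  0.50666868]
side 2043 ((0.43201902508735657, -0.2915874719619751), (0.2813209593296051, 0.15793688595294952), 83.87701416015625)
side 2590 ((0.43250545859336853, -0.29139214754104614), (0.27979594469070435, 0.15828631818294525), 83.51537322998047)
```

Call:
play_rows(steps=[[0,0,0.1,0.026,-0.034,0,-1],[0,0,0.1,0.0517,-0.0686,0,-1],[0,0,0.1,0.0517,-0.0686,0,-1],[0,0,0.1,0.0517,-0.0686,0,-1]])

```text
clock: 18.02
eef_pos: [0.4908, -0.0235, 0.2582]
tcp_rot: [-3.141, 0.004, 0.646]
ft_force: [-0.6, 0.8, -1.7]
width: 0.0089
grasp_force: 58.9
```

Call:
play_rows(steps=[[-0.06,-0.08,0,0,0,0,-1],[-0.15,-0.2,0,0,0,0,-1],[-0.24,-0.32,0,0,0,0,-1],[-0.33,-0.44,0,0,0,0,-1],[-0.42,-0.56,0,0,0,0,-1],[-0.51,-0.68,0,0,0,0,-1],[-0.57,-0.76,0,0,0,0,-1],[-0.6,-0.8,0,0,0,0,-1],[-0.6,-0.8,0,0,0,0,-1]])

```text
clock: 19.15
eef_pos: [0.3413, -0.2236, 0.2586]
tcp_rot: [-3.141, 0.001, 0.646]
ft_force: [-0.0, 0.3, -1.5]
width: 0.0088
grasp_force: 59.0
```

Call:
play_rows(steps=[[0,-0.08,-0.06,0,0,0,-1],[0,-0.18,-0.14,0,0,0,-1],[0,-0.3,-0.22,0,0,0,-1],[0,-0.4,-0.3,0,0,0,-1],[0,-0.46,-0.37,0,0,0,-1],[0,-0.498,-0.41,0,0,0,-1],[0,-0.498,-0.41,0,0,0,-1],[0,-0.498,-0.41,0,0,0,-1],[0,-0.498,-0.41,0,0,0,-1]])

```text
clock: 20.27
eef_pos: [0.3415, -0.3476, 0.1571]
tcp_rot: [3.141, 0.0, 0.647]
ft_force: [0.7, 0.3, -2.3]
width: 0.0088
grasp_force: 58.9
```

```bash
python3 tr.py c
python3 - <<'E'
from h import *
for f in('s_c','x_c'):
  p,w=cloud(f);z=w[...,2]
  k=(abs(w[...,0]-.432)<.11)&(abs(w[...,1]+.2915)<.1)&(z>.125)&(z<.148)
  q=w[k]
  if len(q)<50: continue
  A=np.c_[q[:,0]-.432,q[:,1]+.2915,np.ones(len(q))]
  for _ in range(4):
    c=np.linalg.lstsq(A,q[:,2],rcond=None)[0];g=abs(A@c-q[:,2])<.003;A,q=A[g],q[g]
  print(f,len(q),c,cv2.minAreaRect(np.ascontiguousarray(q[:,:2].astype(np.float32))))
E
```

```text
20.375 [ 0.34138271 -0.34775641  0.15702366] [3.14055372e+00 2.94039369e-04 6.47002499e-01] 0.008818585376988389 [ 0.24473979 -0.62065503 -1.50410375] [-0.10831674  0.12366447 -0.0215444 ]
s_ plate 2377 0.004841413039832987 ((0.5705462694168091, 0.024057283997535706), (0.19290170073509216, 0.23018969595432281), 81.66799926757812)
lug_corner [ 0.3644 -0.3291  0.1373]
far [ 0.5002 -0.2533  0.1373]
mid [ 0.4323 -0.2912  0.1373]
bl [ 0.3706 -0.227   0.1372]
br [ 0.494  -0.3554  0.1374]
s_ far pred 0.1373 meas [0.129  0.1361] 9
s_ left pred 0.1373 meas [0.1346 0.1355] 5
s_ near pred 0.1373 meas [0.4438 0.4694] 59
s_ right pred 0.1373 meas [0.1317 0.135 ] 4
x_ near pred 0.1373 meas [0.1365 0.1373] 430
x_ right pred 0.1373 meas [0.1364 0.1372] 450
s_c 369 [-0.01132415  0.00577384  0.13455538] ((0.4167404770851135, -0.2934150993824005), (0.12318718433380127, 0.17053599655628204), 84.35248565673828)
x_c 28829 [-0.00951898 -0.00646316  0.13564494] ((0.3939864933490753, -0.31680020689964294), (0.1015181615948677, 0.16911420226097107), 37.11886978149414)
```

Call:
play_rows(steps=[[0,0,0,0.0022,-0.0029,0,-1],[0,0,0,0.0022,-0.0029,0,-1],[0,0,0,0.0022,-0.0029,0,-1],[0,0,0,0.0022,-0.0029,0,-1]])

```text
clock: 20.88
eef_pos: [0.3411, -0.348, 0.1564]
tcp_rot: [3.142, -0.011, 0.646]
ft_force: [-0.7, 0.0, -1.4]
width: 0.0087
grasp_force: 58.9
```

Run:
```python
from h import *
snap('wrist','x_d');snap('side','s_d');snap('top','t_d');o=monitor.observe();print(o['clock'],o['eef_pos'],o['tcp_rot'],o['grasp_force'])
p,w=cloud('x_d');z=w[...,2];k=(abs(w[...,0]-.432)<.11)&(abs(w[...,1]+.2915)<.1)&(z>.125)&(z<.148);q=w[k]
A=np.c_[q[:,0]-.432,q[:,1]+.2915,np.ones(len(q))]
for _ in range(4):
    c=np.linalg.lstsq(A,q[:,2],rcond=None)[0];g=abs(A@c-q[:,2])<.003;A,q=A[g],q[g]
print(c)
a,w=cloud('side1');b,x=cloud('s_d')
for n,(u,v) in dict(vial=(416,276),weight=(287,195),beaker=(251,210),plate=(345,265)).items(): 
  s=np.s_[v-12:v+12,u-10:u+10];print(n,np.median(abs(a[s].astype(int)-b[s])), np.nanmedian(abs(w[s]-x[s])))
p,w=cloud('t_d');z=w[...,2];m=(z>.05)&(z<.1)&(p.max(2)<90)&(abs(w[...,0]-.40)<.04)&(w[...,1]>.14)&(w[...,1]<.268)
q=np.ascontiguousarray(w[m][:,:2].astype(np.float32));print('handle',len(q),cv2.minAreaRect(q))
p0,_=cloud('top1');print('top diff stack', [np.median(abs(p0[s].astype(int)-p[s])) for s in (np.s_[150:172,374:394],np.s_[186:202,404:420],np.s_[294:306,281:293])])
```

```text
21.025 [ 0.34113035 -0.34790545  0.15638787] [-3.14156147 -0.01097604  0.64664387] 58.92867922782898
[-0.00168057  0.00056719  0.13608886]
vial 3.0 0.001290162020382235
weight 2.0 0.0008357424434389804
beaker 2.0 0.0008419020573684488
plate 1.0 0.0005902217948638988
handle 188 ((0.3955557942390442, 0.21586838364601135), (0.09336104243993759, 0.016078639775514603), 80.3403549194336)
top diff stack [np.float64(2.0), np.float64(2.0), np.float64(1.0)]
```

```bash
python3 -c "
from workcell import job
print(job.finish_job())"
```

```text
the job is handed in; nothing more can be done
None
```

The job is handed in at 21 s: the scraper's blade is fully in the grey holder's slot, the top tray was peeled off by its lug corner first without moving the lower stack, and it is held level about 9 cm above the middle of the notebook, with the beaker, weight and vial unmoved; I viewed 12 pictures, two over the limit of 10.

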